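Station a sample well under the needle, then hold the lock pin out

ROBOT

A 7-joint arm with a two-finger parallel gripper is mounted at the origin on a cart in front of the work surface, level with it; the furniture and walls round the work are solid. World frame = base frame: x ahead of the robot, y to its left, z up, the work surface at z = 0. Lengths are in m, angles in rad, forces in N, time in s.
With the tool pointing down it reaches from about 0.35 to 0.9 m from the base axis. Payload 19.9 kg.
Tool frame: the origin (TCP) lies at the very end of the fingers, on their centre line; the grasp point (between the pads) lies 19 mm behind it; z points along the fingers, y is the line along which they close (so a half turn about z gives the same grasp; the last joint's range is limited). The gripper opens to 85 mm and grips with 20 to 120 N. Pads are 22 mm wide; open, the fingers measure 114 mm over their backs; the gripper's body (76 mm by 85 mm) begins 54 mm behind the grasp point. The pads swing forward as they close: fully open they stand 13 mm farther back than shut.
Start: joints at [-1.218, 0.417, -0.01, 1.614, 0.005, 1.111, -0.053], TCP at [0.24, 0.577, 0.231] pointing down, gripper open.
Joint ranges: [-2.81, 2.81], [-0.39, 2.02], [-1.27, 1.25], [0.06, 2.57], [-1.19, 4.33], [0.19, 2], [-2.82, 2.82]. Speed limits (rad/s): [1.89, 1.89, 2.39, 2.39, 3.01, 3.01, 3.01].

INTERFACE

Orientations are given as a unit quaternion [x, y, z, w].
In Python, from station import ctrl gives the robot as it stands.
- The arm moves only by the shell command python3 -m handwheel 'ROWS' [FORCE]. ROWS is a JSON object of lists of equal length, an entry for each row: "xyz": the shift along the tool's x, y, z in cm, a list of three; "dr": the turn, a rotation vector about the tool's x, y, z in rad, a list of three; "jaw": the closure, from -1 (fully open) to 1 (shut). In form: {"xyz": [[x, y, z], ...], "dr": [[wx, wy, wz], ...], "jaw": [jaw, ...]}. A call has 1 to 8 rows; each row shifts and turns the commanded pose from where the row before left it, along the tool's axes as they then stand; what a row does not reach is not made up. A row lasts 1/10 s, in which the tool goes at most 50 mm and 8.59 degrees, less where a joint would pass 70% of its speed; a pose out of reach is approached as far as the arm can. A call is refused whole if a number of a shift passes 5 or a number of a turn 0.15, either way. A call with a gripper value outside its range is refused whole. The fingers move at their own pace and stop on an object; FORCE is the grip in N (left out, the last holds). Time passes only in rows, so rows that do not move let the fingers close. It gives the time, the measured TCP pose, the force, the opening and the grip force at its end, in the units of the state.
- ctrl.get_obs(): the state, without advancing time (a new reading comes with each control period).
- ctrl.camera(name): name is "scene" or "top"; returns the picture (480x640x3 uint8, red, green, blue); there is no depth.
- ctrl.calibration(name): a dict with "vertical_fov" (degrees; the focal length in pixels is half the picture's height over the tangent of half this angle, whatever the lens; pixels are square), "cx", "cy" (the principal point, pixels), "pose" (4x4, takes a point from camera to world coordinates). Camera axes: x right, y down, z forward; pixel columns grow to the right and rows downward; lengths in m; the calibration is good to about 2 mm. A picture is of the moment at which its call begins. calibration takes no time and is no camera call.
- ctrl.finish_job(): hands the job in; it is judged then, once.
The state is a dict: "time_s": time; "joint_positions": joint angles; "joint_vel": joint speeds; "effort": joint torques, N m; "tcp_pos": TCP position; "tool_rot": TCP orientation; "wrist_force": force on the tool from outside, world axes, zero at the start; "ft_torque": the same for the moment, N m; "gripper_width": finger opening in m; "finger_force": force on a finger pad.
Only numpy, scipy, OpenCV 4.12 (cv2) and the standard library are available. Lean on these libraries where they do the work, as an engineer would, in place of code of your own. Each camera call takes 0.05 s, during which the arm holds its last target. There are 200 camera calls.

TASK

On the small sampling stand, slide the white carriage along its rails until the orange-ringed well is centred under the needle tip, and leave it there. Then take the red knob of the sprung lock pin, pull it fully back out of its seat hole and finish while still holding it there, so that a colleague can lower the needle. Do not touch the needle, and leave the bottles, vial and cup near the stand where they are.

Things in the scene. Friction and masses are not known exactly. Their poses are not given: they have to be found in the camera images.
- stand: sampling stand fixed on the bench, grey base 130 x 310 mm; origin: centre of its underside; y runs along the rails from the red pin knob to the carriage's black knob, x across, away from the robot, z up. Column (134 mm high) at x +44, y -45 mm carries a steel lift bar and a blue needle arm; the pin's bracket plate ends at y = -95 mm, 122 mm high. Place and yaw vary
- carriage (a joint): travel of the white carriage along the stand's -y axis, 0 to 0.12 m; 0 is the end away from the column; it starts near 0, the needle station is well short of the far stop. It stays where it is left; about 2.5 N moves it slowly
- slide_knob (a point): black upright round knob on the carriage, 20 mm in diameter and 24 mm high (50 to 74 mm above the bench) on a 13 mm neck; this point is its centre, 62 mm above the bench. The carriage's top is 30 mm above the bench. The knob sits 95 mm from the ringed well, towards the stand's +y
- marked_well (a point): centre of the orange-ringed well (black hole 13 mm wide in a 23 mm orange ring) on the carriage's top, 31 mm above the bench. Three plain wells lie beside it, 26 mm apart
- needle_tip (a point): lower end of the thin fixed steel needle, 36 mm above the bench, 5 mm above the carriage's wells
- needle: the needle with its holder, fixed over the rails at the stand's y = -45 mm, x = -25 mm; origin on its axis at bench height
- lock_pin (a joint): how far the horizontal lock pin is pulled out, along the stand's -y axis: 0 seated, 0.020 m fully back against its stop. A spring pulls it home, with 4 N when seated and 10 N when fully back. Its 8 mm steel nose leaves the seat hole in the lift bar after 10 mm
- pull_knob: the lock pin with its red round knob on the outer end, a drum with a level axis along the stand's y: 25 mm in diameter, 19 mm long, on a 16 mm neck. This point is the middle of the drum, 105 mm above the bench, and moves with the pin. Pinch it from above, closing across the stand's x. Seated, the drum begins 15 mm beyond the bracket plate
- vial_3: bystander: small clear vial with white cap, 29 x 29 x 78 mm; origin under its centre
- sample_22: bystander: white sample bottle with black cap, 37 x 37 x 81 mm; origin under its centre
- sample_20: bystander: white sample bottle with black cap, 37 x 37 x 81 mm; origin under its centre
- rinse_cup: bystander: clear plastic cup, 47 x 47 x 64 mm; origin under its centre

How it is judged:
By the outcome, as a careful person would: the job done as asked, in the order asked, and still so for the second after the job is handed in, while the arm keeps its last pose, push and grip.
It also fails if it takes over 42 s, if anything falls off the work surface, if the arm or the gripper's body presses on something with over 40 N, if the wrist force passes 120 N, or if a joint passes its speed limit or range.

## Working session

There is one attempt and no reset: what is moved stays moved. The work goes in short steps, Python scripts to look and compute and a shell command to move; the robot and the scene stay as the last step left them, time stands still between calls to the robot, and variables do not carry over. Pictures are saved under pics/ and viewed, at most 10 in all, crops included, and the job is handed in when it is done.

```bash
mkdir -p pics; ls
python3 - <<'E'
from station import ctrl
import cv2
for n in("scene","top"):
    cv2.imwrite(f"pics/{n}0.png",ctrl.camera(n)[:,:,::-1]); c=ctrl.calibration(n); print(n,c)
o=ctrl.get_obs(); print(o)
E
```

```text
pics
scene {'vertical_fov': 51.28513300485317, 'cx': 320.25748161247526, 'cy': 236.77052049649134, 'pose': array([[ 0.51132415, -0.44890407,  0.73282519, -0.20866764],
       [-0.85924435, -0.28263404,  0.42640021, -0.52611956],
       [ 0.01570856, -0.84770463, -0.5302359 ,  0.66010672],
       [ 0.        ,  0.        ,  0.        ,  1.        ]])}
top {'vertical_fov': 52.148985316393436, 'cx': 329.34714294865785, 'cy': 236.38533560519258, 'pose': array([[ 0.01492846, -0.99638107,  0.08367733,  0.43037241],
       [-0.9998855 , -0.01508307, -0.0012158 , -0.08941044],
       [ 0.00247351, -0.0836496 , -0.99649216,  1.15547975],
       [ 0.        ,  0.        ,  0.        ,  1.        ]])}
{'time_s': 0.1, 'joint_positions': array([-1.21747033,  0.41790485, -0.01029972,  1.61407756,  0.00473533,
        1.11069254, -0.05301166]), 'joint_vel': array([ 0.00082518, -0.00021611,  0.00110564, -0.0022773 ,  0.00198988,
       -0.00070788,  0.00028586]), 'effort': array([ 1.63557681e-03, -8.65817785e+01,  6.80840760e-01, -4.35643673e+01,
        1.92103948e-02,  4.94340420e-03, -5.46182252e-05]), 'tcp_pos': array([0.2403107 , 0.57663763, 0.23074405]), 'tool_rot': array([ 1.96128852e-01,  9.80577989e-01, -5.27992184e-04, -4.61515386e-05]), 'wrist_force': array([-0.60736286, -0.19574597,  0.45913973]), 'ft_torque': array([-0.0579571 ,  0.04812401, -0.03086341]), 'finger_force': 0.0, 'gripper_width': 0.08551168436925365}
```

View pics/scene0.png

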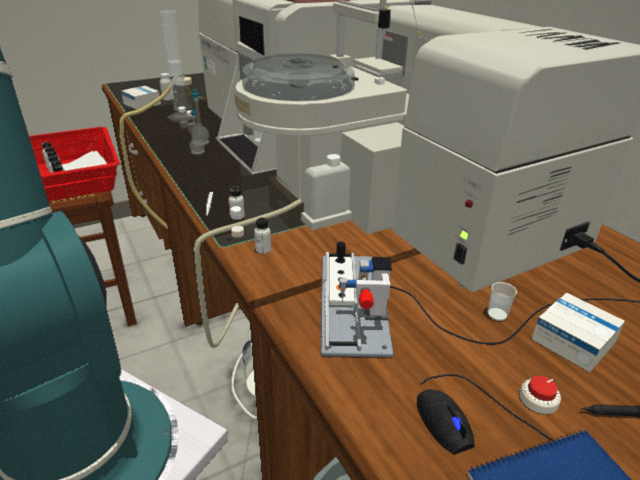

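View pics/top0.png

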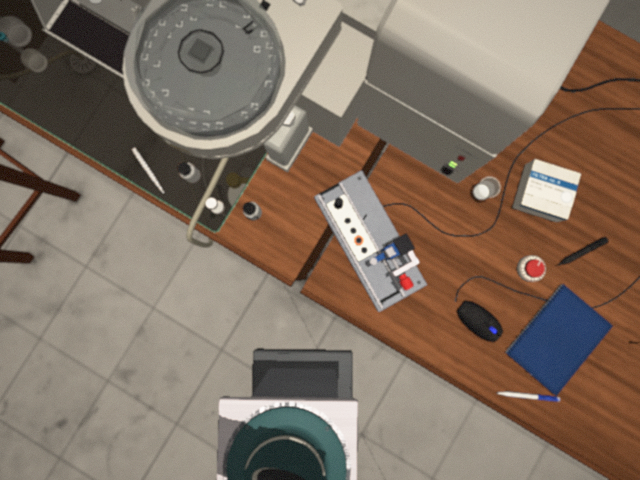

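```bash
cat > h.py <<'E'
import numpy as np, cv2
from station import ctrl
def K(n):
    c=ctrl.calibration(n); return 240/np.tan(np.radians(c["vertical_fov"]/2)),c["cx"],c["cy"],np.array(c["pose"])
def ray(n,uv):
    f,cx,cy,P=K(n); d=P[:3,:3]@np.array([(uv[0]-cx)/f,(uv[1]-cy)/f,1]); return P[:3,3],d/np.linalg.norm(d)
def plane(n,uv,z):
    o,d=ray(n,uv); return o+d*(z-o[2])/d[2]
def proj(n,p):
    f,cx,cy,P=K(n); q=P[:3,:3].T@(np.asarray(p)-P[:3,3]); return np.array([cx+f*q[0]/q[2],cy+f*q[1]/q[2]])
def tri(a,b):
    (o1,d1),(o2,d2)=ray("top",a),ray("scene",b)
    A=sum(np.eye(3)-np.outer(d,d) for d in(d1,d2)); v=sum((np.eye(3)-np.outer(d,d))@o for o,d in((o1,d1),(o2,d2)))
    return np.linalg.solve(A,v)
def blobs(img,lo,hi,roi,amin=6):
    x0,y0,x1,y1=roi; h=cv2.cvtColor(img,cv2.COLOR_RGB2HSV)[y0:y1,x0:x1]
    m=cv2.inRange(h,np.array(lo),np.array(hi)); n,_,s,c=cv2.connectedComponentsWithStats(m)
    return [(int(s[i,4]),(c[i]+[x0,y0]).round(2),s[i,:4]+[x0,y0,0,0]) for i in range(1,n) if s[i,4]>=amin]
E
python3 - <<'E'
from h import *
T=cv2.imread("pics/top0.png")[:,:,::-1].copy(); S=cv2.imread("pics/scene0.png")[:,:,::-1].copy()
rt=(300,160,440,320); rs=(310,230,405,360)
for nm,lo,hi in(("red",(0,170,90),(6,255,255)),("orange",(7,120,80),(18,255,255)),("black",(0,0,0),(180,255,45)),("blue",(100,120,40),(125,255,255))):
    print(nm); 
    for b in blobs(T,lo,hi,rt): print("  T",*b, plane("top",b[1],.031 if nm=="orange" else .105 if nm=="red" else .074).round(4))
    for b in blobs(S,lo,hi,rs): print("  S",*b)
a=cv2.resize(T[160:320,300:440],None,fx=3.7,fy=3.7,interpolation=cv2.INTER_CUBIC)
b=cv2.resize(S[235:360,310:400],None,fx=3,fy=4.736,interpolation=cv2.INTER_CUBIC)[:592]
b=cv2.resize(S[235:360,310:400],(280,389),interpolation=cv2.INTER_CUBIC)
c=np.zeros((592,800,3),np.uint8); c[:,:518]=a[:592,:518]; c[:389,520:]=b
cv2.imwrite("pics/crop0.png",c[:,:,::-1])
E
```

```text
red
  T 120 [405.24 281.67] [400 274  13  15] [ 0.4241 -0.2541  0.105 ]
  S 207 [365.68 298.67] [359 289  14  20]
orange
  T 2892 [318.24 197.15] [300 160  67 112] [ 0.6156 -0.0637  0.031 ]
  T 9981 [388.78 247.63] [301 160 139 160] [ 0.5009 -0.2277  0.031 ]
  T 34 [358.41 240.  ] [355 236   8   9] [ 0.5175 -0.1577  0.031 ]
  S 2489 [351.83 245.68] [310 230  95  54]
  S 396 [397.74 274.27] [390 259  15  32]
  S 11 [337.55 287.18] [336 285   5   5]
  S 2004 [360.85 325.73] [310 286  95  74]
black
  T 24 [337.71 204.58] [335 202   6   6] [ 0.5925 -0.1083  0.074 ]
  S 159 [340.13 251.97] [330 242  20  21]
  S 198 [381.37 263.51] [372 258  19  12]
  S 7 [340.29 271.57] [339 271   4   2]
  S 52 [342.87 343.56] [330 343  27   3]
blue
  T 49 [393.88 248.41] [384 243  16  13] [ 0.4967 -0.2337  0.074 ]
  T 41 [380.54 256.41] [377 253   8   8] [ 0.4786 -0.2043  0.074 ]
  S 83 [368.11 267.08] [360 260  14  12]
  S 60 [350.82 283.28] [346 280  10   7]
```

View pics/crop0.png

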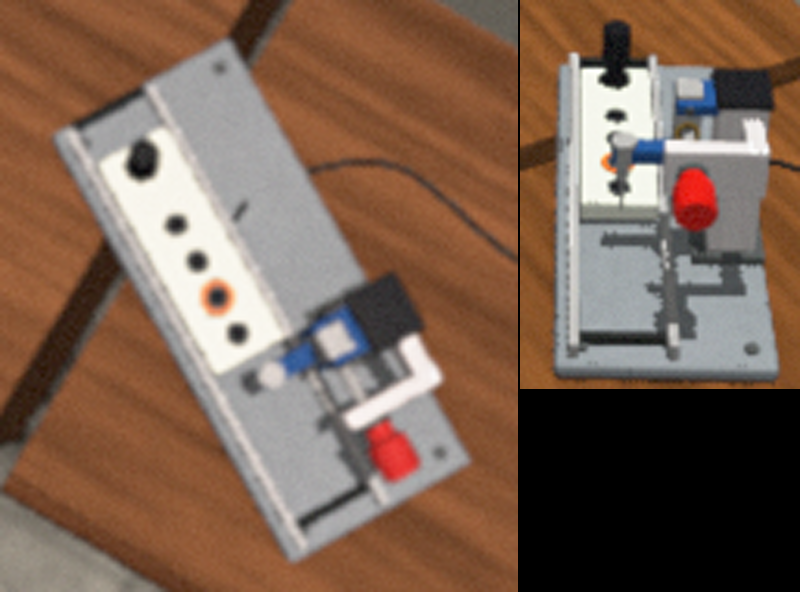

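Run:
```python
from h import *
c=np.array([(55,135),(232,40),(468,462),(293,560)])/3.7+[300,160]
for z in(.0,.012,):
    P=np.array([plane("top",u,z) for u in c])[:,:2]
    print(z,P.mean(0).round(4),[round(float(np.linalg.norm(P[i]-P[(i+1)%4])),4) for i in range(4)])
    for a,b in((3,0),(2,1)): d=P[b]-P[a]; print("  yaw y-axis",np.degrees(np.arctan2(d[1],d[0])).round(2))
kn=plane("top",np.array([143,158])/3.7+[300,160],.070); ring=plane("top",[358.4,240],.031)
d=(kn-ring)[:2]; print(kn,ring,np.linalg.norm(d),np.degrees(np.arctan2(d[1],d[0])))
red=tri([405.24,281.67],[365.68,298.67]); print("red",red)
W=np.array([(176,224),(197,261),(217,297),(237,333)])/3.7+[300,160]
Q=np.array([plane("top",u,.031) for u in W])[:,:2]; d=Q[0]-Q[3]; print(Q,np.linalg.norm(d)/3,np.degrees(np.arctan2(d[1],d[0])))
# needle ring distance along y
```

```text
0.0 [ 0.5196 -0.1883] [0.13, 0.3092, 0.1274, 0.3101]
  yaw y-axis 29.96
  yaw y-axis 29.47
0.012 [ 0.5187 -0.1873] [0.1287, 0.306, 0.126, 0.3069]
  yaw y-axis 29.96
  yaw y-axis 29.47
[ 0.59733967 -0.11038471  0.07      ] [ 0.51746737 -0.15771294  0.031     ] 0.0928415087561372 30.648811531320458
red [ 0.42372545 -0.25311732  0.10672837]
[[ 0.56211622 -0.13226957]
 [ 0.5391389  -0.14561657]
 [ 0.51685272 -0.15829098]
 [ 0.49463939 -0.17092395]] 0.02592142649795573 29.806421029848625
```

```bash
python3 -m handwheel '{"xyz":[[-2.98,-2.48,0.1],[-2.98,-2.48,0.1],[-2.98,-2.48,0.1],[-2.98,-2.48,0.1],[-2.98,-2.48,0.1],[-2.98,-2.48,0.1],[-2.98,-2.48,0.1],[-2.98,-2.48,0.1]],"dr":[[0,0,0],[0,0,0],[0,0,0],[0,0,0],[0,0,0],[0,0,0],[0,0,0],[0,0,0]],"jaw":[-1,-1,-1,-1,-1,-1,-1,-1]}' 40
python3 -m handwheel '{"xyz":[[-2.98,-2.48,0.1],[-2.98,-2.48,0.1],[-2.98,-2.48,0.1],[-2.98,-2.48,0.1],[-2.98,-2.48,0.1],[-2.98,-2.48,0.1],[-2.98,-2.48,0.1],[-2.98,-2.48,0.1]],"dr":[[0,0,0],[0,0,0],[0,0,0],[0,0,0],[0,0,0],[0,0,0],[0,0,0],[0,0,0]],"jaw":[-1,-1,-1,-1,-1,-1,-1,-1]}'
python3 -m handwheel '{"xyz":[[0,0,0],[0,0,0],[0,0,0],[0,0,0],[0,0,0],[0,0,0],[0,0,0],[0,0,0]],"dr":[[0,0,0.148],[0,0,0.148],[0,0,0.148],[0,0,0.148],[0,0,0.148],[0,0,0.148],[0,0,0.148],[0,0,0.148]],"jaw":[-1,-1,-1,-1,-1,-1,-1,-1]}'
python3 -m handwheel '{"xyz":[[0,0,0],[0,0,0],[0,0,0],[0,0,0],[0,0,0],[0,0,0],[0,0,0],[0,0,0]],"dr":[[0,0,0.148],[0,0,0.148],[0,0,0.148],[0,0,0.148],[0,0,0.148],[0,0,0.148],[0,0,0.148],[0,0,0]],"jaw":[-1,-1,-1,-1,-1,-1,-1,-1]}'
python3 -c "
from station import ctrl;print(ctrl.get_obs()['joint_positions'])"
```

```text
time_s: 0.9
tcp_pos: [0.3845, 0.3005, 0.2232]
tool_rot: [0.196, 0.981, -0.0, -0.0]
wrist_force: [0.4, -0.3, 0.5]
gripper_width: 0.0858
finger_force: 0.0
time_s: 1.7
tcp_pos: [0.5282, 0.0258, 0.2152]
tool_rot: [0.196, 0.981, -0.0, -0.0]
wrist_force: [0.3, 0.8, -0.8]
gripper_width: 0.0855
finger_force: 0.0
time_s: 2.5
tcp_pos: [0.5277, 0.0273, 0.2151]
tool_rot: [0.712, 0.702, -0.0, -0.0]
wrist_force: [-0.2, -0.2, -0.4]
gripper_width: 0.0854
finger_force: 0.0
time_s: 3.3
tcp_pos: [0.5277, 0.0274, 0.2151]
tool_rot: [0.966, 0.259, -0.0, 0.0]
wrist_force: [0.9, 0.6, -0.2]
gripper_width: 0.0854
finger_force: 0.0
[-0.72254726  0.32659357  0.74371903  1.88991496 -0.25669017  1.0228093
 -0.9164406 ]
```

```bash
python3 -m handwheel '{"xyz":[[-0.16,3.9,1],[-0.16,3.9,1],[-0.16,3.9,1.5],[-0.16,3.86,1.5],[0,0,2],[0,0,2],[0,0,0]],"dr":[[0,0,0],[0,0,0],[0,0,0],[0,0,0],[0,0,0],[0,0,0],[0,0,0]],"jaw":[-1,-1,-1,-1,-1,-1,-1]}'
python3 - <<'E'
from h import *
T=ctrl.camera("top");S=ctrl.camera("scene")
c=np.zeros((400,800,3),np.uint8); c[:]=cv2.hconcat([cv2.resize(T[160:320,280:440],(400,400)),cv2.resize(S[200:360,280:440],(400,400))])
cv2.imwrite("pics/c1.png",c[:,:,::-1])
E
```

```text
time_s: 4.0
tcp_pos: [0.5992, -0.1104, 0.1228]
tool_rot: [0.965, 0.262, -0.002, -0.001]
wrist_force: [0.1, 1.0, 0.3]
gripper_width: 0.0853
finger_force: 0.0
```

View pics/c1.png

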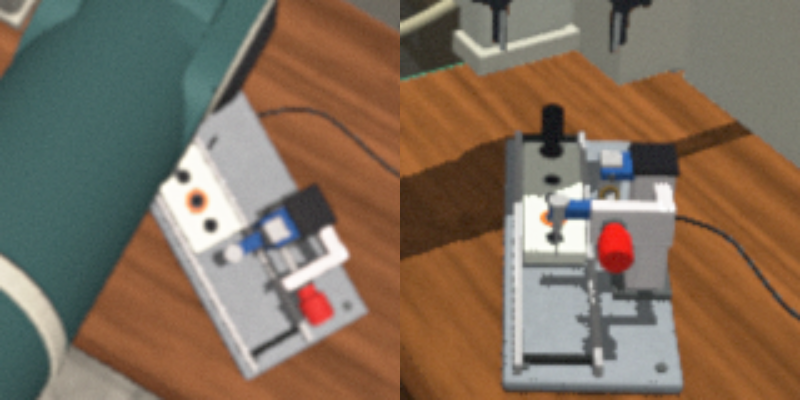

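Left (top view): the forearm covers the knob, while the ring and needle remain visible. Right (scene view): the open fingers, at about columns 497 and 620, straddle the knob at 552. I'll lower the gripper and close it.

```bash
python3 -m handwheel '{"xyz":[[0,0,2],[0,0,2],[0,0,2],[0,0,1.6],[0,0,0],[0,0,0]],"dr":[[0,0,0],[0,0,0],[0,0,0],[0,0,0],[0,0,0],[0,0,0]],"jaw":[-1,-1,-1,-1,-1,0.2]}' 20
python3 -m handwheel '{"xyz":[[0,0,0],[0,0,0],[0,0,0],[0,0,0],[0,0,0],[0,0,0],[0,0,0],[0,0,0]],"dr":[[0,0,0],[0,0,0],[0,0,0],[0,0,0],[0,0,0],[0,0,0],[0,0,0],[0,0,0]],"jaw":[0.5,0.6,0.7,0.8,0.9,1,1,1]}' 25
```

```text
time_s: 4.7
tcp_pos: [0.601, -0.1106, 0.0502]
tool_rot: [0.965, 0.261, 0.0, 0.0]
wrist_force: [0.9, 0.9, -0.0]
gripper_width: 0.0736
finger_force: 0.0
time_s: 5.5
tcp_pos: [0.6003, -0.1085, 0.0499]
tool_rot: [0.965, 0.261, -0.0, -0.002]
wrist_force: [-8.2, 11.7, 15.8]
gripper_width: 0.0189
finger_force: 24.2
```

```bash
python3 -m handwheel '{"xyz":[[0,-0.15,-0.1],[-0.5,0,0],[-1,0,0],[-1,0,0],[-1,0,0],[-1,0,0],[-0.5,0,0],[0,0,0]],"dr":[[0,0,0],[0,0,0],[0,0,0],[0,0,0],[0,0,0],[0,0,0],[0,0,0],[0,0,0]],"jaw":[1,1,1,1,1,1,1,1]}'
python3 - <<'E'
from h import *
T=ctrl.camera("top");S=ctrl.camera("scene")
for b in blobs(T,(7,160,120),(16,255,255),(340,225,390,275)): print(*b)
cv2.imwrite("pics/T2.png",T[:,:,::-1]);cv2.imwrite("pics/S2.png",S[:,:,::-1])
c=cv2.hconcat([cv2.resize(T[220:290,335:405],(400,400),interpolation=2),cv2.resize(S[250:320,320:390],(400,400),interpolation=2)])
cv2.imwrite("pics/c2.png",c[:,:,::-1])
E
```

```text
time_s: 6.3
tcp_pos: [0.5545, -0.1348, 0.0501]
tool_rot: [0.966, 0.26, -0.001, -0.001]
wrist_force: [-5.1, 3.0, -3.1]
gripper_width: 0.0188
finger_force: 26.6
```

View pics/c2.png

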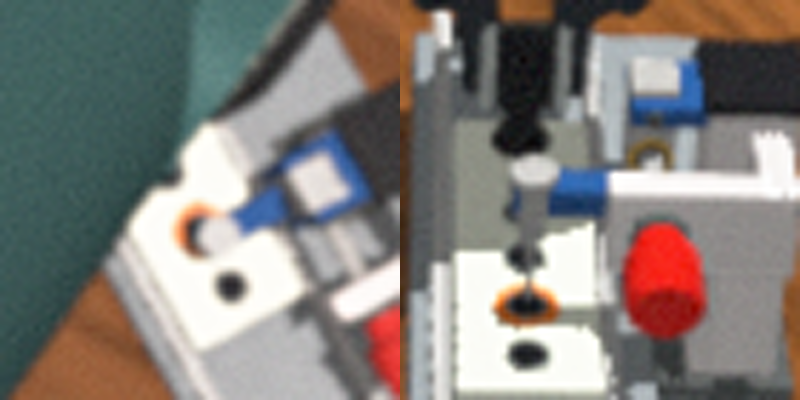

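Run:
```python
from h import *
S=cv2.imread("pics/S2.png");T=cv2.imread("pics/T2.png")
c=cv2.hconcat([cv2.resize(S[276:316,325:365],(400,400),interpolation=0),cv2.resize(T[235:275,350:390],(400,400),interpolation=0)])
cv2.imwrite("pics/c3.png",c)
print("holder top",tri((372.6,261.1),(343.3,279)))
uy=np.array([np.cos(np.radians(29.8)),np.sin(np.radians(29.8))]);ux=np.array([uy[1],-uy[0]])
# stand pose from carriage wells x=-25 constraint vs base corners
for n,I,roi in(("top",T,(345,245,385,275)),("scene",S,(330,295,352,312))):
    for b in blobs(I[:,:,::-1].copy(),(5,130,100),(18,255,255),roi,4): print(n,*b)
print("pred needle tip", proj("scene",(.4675,-.1887,.036)),proj("scene",(.4675,-.1887,.031)),proj("top",(.4675,-.1887,.031)))
```

```text
holder top [ 0.46718172 -0.18487746  0.09472781]
top 12 [367.17 258.92] [366 256   4   7]
top 33 [351.73 272.03] [348 269   8   6]
scene 30 [341.6 303.6] [337 300  11   7]
pred needle tip [343.96529278 303.83573898] [343.86033271 305.83099556] [371.70396809 261.9460837 ]
```

View pics/c3.png

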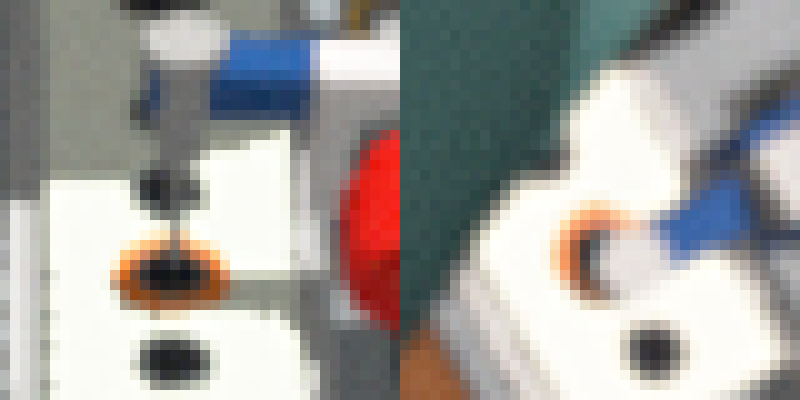

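```bash
cat > m.py <<'E'
from h import *
a=np.radians(29.8);uy=np.array([np.cos(a),np.sin(a)]);ux=np.array([uy[1],-uy[0]])
def sc(p): return np.array([p[:2]@ux,p[:2]@uy]).round(4)
def dark(I,roi):  # intensity-weighted centroid of dark well on white
    x0,y0,x1,y1=roi; g=I[y0:y1,x0:x1].astype(float).mean(2); w=np.clip(200-g,0,None); Y,X=np.mgrid[y0:y1,x0:x1]
    return np.array([(w*X).sum(),(w*Y).sum()])/w.sum()
def orange(I,roi):
    x0,y0,x1,y1=roi; g=I[y0:y1,x0:x1].astype(float); w=np.clip(g[:,:,0]-g[:,:,2]-60,0,None); Y,X=np.mgrid[y0:y1,x0:x1]
    return np.array([(w*X).sum(),(w*Y).sum()])/w.sum()
E
python3 - <<'E'
from m import *
R=lambda f:cv2.imread(f)[:,:,::-1].copy()
T0,S0,T,S=[R("pics/"+f) for f in("top0.png","scene0.png","T2.png","S2.png")]
u=orange(T0,(351,233,366,248)); print("ring0 top",u,sc(plane("top",u,.031)))
# wells in top0
for c in((347,220),(353,230),(364,249)):
    u=dark(T0,(c[0]-4,c[1]-4,c[0]+5,c[1]+5)); print(" well0",u,sc(plane("top",u,.031)))
u=dark(T,(370,265,380,275)); p=plane("top",u,.031); print("well4 now top",u,sc(p),"ring:",sc(p[:2]+.026*uy))
u=dark(S,(337,307,348,317)); p=plane("scene",u,.031); print("well4 now scene",u,sc(p),"ring:",sc(p[:2]+.026*uy))
p=plane("scene",(341.5,302.7),.031);print("ring scene",sc(p))
for v in((372.7,260.7),(372.2,260.7)): print("holder top",sc(plane("top",v,.095)))
# bright grey holder in T0 (over grey/dark base)
g=cv2.cvtColor(T0,cv2.COLOR_RGB2GRAY)[254:270,362:382]; print(g)
E
```

```text
ring0 top [358.14694509 239.95011601] [0.3936 0.371 ]
 well0 [347.1863033  220.24762129] [0.3937 0.4231]
 well0 [352.85328231 230.20877675] [0.3939 0.3966]
 well0 [363.74737823 249.68130972] [0.3939 0.3453]
well4 now top [374.94688515 269.71931064] [0.3939 0.2928] ring: [0.3939 0.3188]
well4 now scene [341.83307028 311.6846161 ] [0.3918 0.2944] ring: [0.3918 0.3204]
ring scene [0.3917 0.3212]
holder top [0.3933 0.3142]
holder top [0.3924 0.3147]
[[246 244 242 244 247 246 245 239 228 207 180 164 158 157 135 102  79  81
   86  87]
 [247 249 248 249 245 240 228 205 184 173 164 161 162 156 134  94  81  89
   91  92]
 [247 247 247 242 231 211 187 166 162 163 163 154 149 134 113  87  83  83
   92  93]
 [248 244 234 220 189 171 167 162 162 167 173 163 149 131 105  88  86  94
   88  91]
 [239 227 201 177 167 162 163 161 164 182 194 197 188 164 132 100  87  88
   89  90]
 [206 183 168 159 156 149 141 152 169 194 214 212 208 193 164 109  86  88
   91  82]
 [169 164 159 146 130 113 110 135 175 205 216 214 215 209 185 131 104 102
  104  84]
 [162 160 146 118 100  87  84 133 183 210 212 214 215 212 191 147 127 135
  125 105]
 [166 158 145 108  79  75  86 121 180 204 214 214 211 209 190 158 148 154
  149 122]
 [163 159 145 110  74  76  85 104 149 183 202 207 210 203 184 170 163 162
  161 152]
 [161 161 152 122  89  80  82  87 113 152 174 195 192 186 171 164 163 166
  163 164]
 [166 166 163 143 116  94  89  98 122 144 156 168 171 168 168 165 165 166
  164 166]
 [164 167 166 160 149 126 116 135 153 159 164 160 161 166 164 166 162 161
  166 162]
 [165 165 164 167 165 155 154 163 165 166 166 166 165 164 170 166 167 164
  168 164]
 [163 164 167 165 167 170 165 171 167 169 165 164 161 167 167 167 165 167
  167 165]
 [174 164 164 170 166 168 166 165 166 166 167 165 162 166 166 165 163 168
  166 162]]
```

The ring sits about 5.5 mm short of the needle axis: 0.3188 m against roughly 0.313 m along the rails. I'll move it by that amount.

```bash
python3 -m handwheel '{"xyz":[[-0.3,0,0],[-0.25,0,0],[0,0,0],[0,0,0]],"dr":[[0,0,0],[0,0,0],[0,0,0],[0,0,0]],"jaw":[1,1,1,1]}'
python3 - <<'E'
from m import *
T=ctrl.camera("top");S=ctrl.camera("scene")
cv2.imwrite("pics/T3.png",T[:,:,::-1]);cv2.imwrite("pics/S3.png",S[:,:,::-1])
print(T[254:270,362:384].mean(2).astype(int))
for c in((377,273),):
    u=dark(T,(c[0]-5,c[1]-5,c[0]+6,c[1]+6)); p=plane("top",u,.031); print("well4",u,sc(p),"ring:",sc(p[:2]+.026*uy))
for c in ((372.7,261.1),(373,261.1)): print("holder",sc(plane("top",c,.095)))
print("TCP",sc(ctrl.get_obs()['tcp_pos']))
E
```

```text
time_s: 6.8
tcp_pos: [0.5503, -0.1373, 0.0501]
tool_rot: [0.966, 0.26, -0.001, -0.001]
wrist_force: [-2.6, 4.6, -3.5]
gripper_width: 0.0188
finger_force: 26.5
[[ 61  78 104 119 144 198 244 252 251 251 251 251 252 253 252 238 166 110
  104 107 109  99]
 [ 87 139 191 209 226 242 251 252 251 251 251 252 252 247 237 185 131 108
  109 114 113 100]
 [143 218 249 252 252 252 251 250 248 247 248 248 237 207 168 131 111 105
  114 114 112 103]
 [205 250 254 253 252 248 242 231 223 223 235 234 214 158 126 110 112 111
  110 114 114 102]
 [242 253 253 251 241 219 200 185 196 213 226 226 215 184 147 120 105 112
  112 108 110 103]
 [251 253 252 247 215 166 138 142 185 220 230 227 225 215 178 134 113 122
  132 135 119 108]
 [253 252 252 245 195 125  98 131 191 225 228 228 228 224 200 155 142 167
  197 206 180 146]
 [252 252 252 248 197 117  86 136 198 228 228 227 227 228 220 198 209 235
  248 250 236 197]
 [251 251 252 248 195 108  73 121 193 223 230 226 226 229 232 236 246 251
  253 253 249 229]
 [252 251 252 247 198 112  71  93 157 201 220 223 225 231 243 250 251 252
  252 251 251 244]
 [252 251 251 247 217 153 106  91 113 158 198 214 225 239 248 251 252 251
  250 251 251 249]
 [251 251 252 251 246 218 174 150 145 161 185 212 230 245 250 251 251 251
  251 250 251 251]
 [250 251 251 252 252 248 237 218 209 210 224 238 247 250 252 251 251 251
  251 251 251 251]
 [244 252 251 251 252 252 251 249 246 245 248 251 252 252 251 251 251 251
  250 250 251 251]
 [232 250 252 251 251 251 252 252 251 251 252 253 251 245 241 243 248 252
  251 251 251 251]
 [211 242 252 252 251 251 251 251 251 251 252 249 230 191 167 181 218 245
  251 251 250 250]]
well4 [376.12908657 271.77508068] [0.3939 0.2874] ring: [0.3939 0.3134]
holder [0.3929 0.3134]
holder [0.3935 0.3131]
TCP [0.3926 0.4093]
```

Run:
```python
from m import *
S=cv2.imread("pics/S3.png")
cv2.imwrite("pics/c4.png",cv2.resize(S[270:320,322:362],(480,600),interpolation=0))
print(orange(S[:,:,::-1],(333,296,352,313)))
```

```text
[341.51456651 305.59108459]
```

View pics/c4.png

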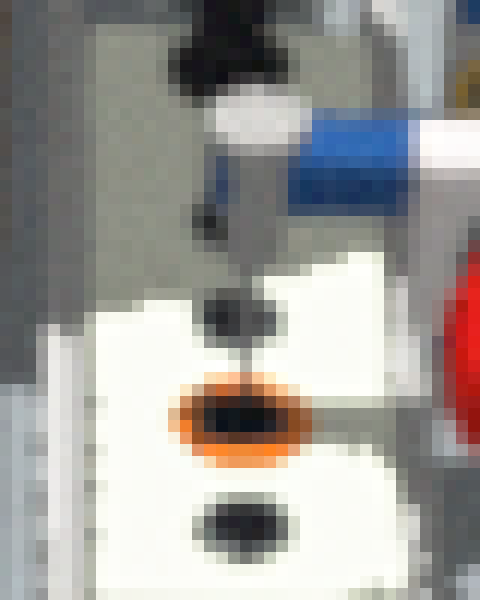

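The ring is centred under the needle: centre at crop (240,420), needle line at column 246, and its tip at the hole's upper rim, where a tip 5 mm higher should appear. I'll release the knob and go up.

```bash
python3 -m handwheel '{"xyz":[[0,0,0],[0,0,0],[0,0,0],[0,0,0],[0,0,-1],[0,0,-3],[0,0,-4],[0,0,-4]],"dr":[[0,0,0],[0,0,0],[0,0,0],[0,0,0],[0,0,0],[0,0,0],[0,0,0],[0,0,0]],"jaw":[0.3,0,-0.3,-0.3,-0.3,-0.3,-0.5,-1]}'
python3 -m handwheel '{"xyz":[[0,0,-4],[-2,0,-1],[-4,0.9,0],[-4,1,0],[-4,1,0],[-3,0.9,0],[0,0,0],[0,0,0]],"dr":[[0,0,0],[0,0,0],[0,0,0],[0,0,0],[0,0,0],[0,0,0],[0,0,0],[0,0,0]],"jaw":[-1,-1,-1,-1,-1,-1,-1,-1]}'
python3 - <<'E'
from m import *
S=ctrl.camera("scene"); cv2.imwrite("pics/S4.png",S[:,:,::-1])
print("TCP",sc(ctrl.get_obs()['tcp_pos']),"ring scene",orange(S,(333,296,352,313)))
c=S[180:340,290:450]; cv2.imwrite("pics/c5.png",cv2.resize(c,(560,560),interpolation=2)[:,:,::-1])
E
```

```text
time_s: 7.7
tcp_pos: [0.5515, -0.1374, 0.1723]
tool_rot: [0.966, 0.26, -0.0, 0.0]
wrist_force: [1.0, 0.5, 0.9]
gripper_width: 0.0766
finger_force: 0.0
time_s: 8.5
tcp_pos: [0.4238, -0.2557, 0.2209]
tool_rot: [0.966, 0.26, 0.0, 0.0]
wrist_force: [1.0, 0.6, 0.1]
gripper_width: 0.0851
finger_force: 0.0
TCP [0.4323 0.2415] ring scene [341.3203724  304.63855422]
```

View pics/c5.png

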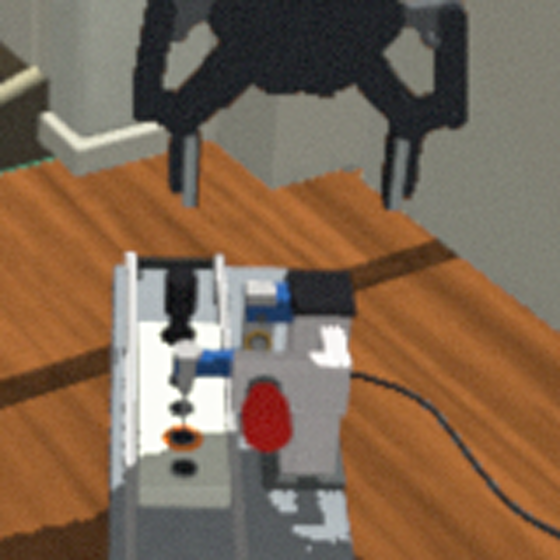

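Run:
```python
from m import *
R=lambda f:cv2.imread(f)[:,:,::-1].copy()
for f in("S3","S4"):
    S=R(f"pics/{f}.png"); g=S.mean(2)
    print(f); print(g[294:318,339:345].astype(int).tolist()[0:0])
    print(np.c_[np.arange(294,318),S[294:318,337:346].mean(2).astype(int)])
P=lambda x,y,z:np.r_[x*ux+y*uy,z]
red=blobs(R("pics/S4.png"),(0,150,60),(6,255,255),(345,270,385,320)); print(red)
for x in(.425,.430,.435): print(x,proj("scene",P(x,.2388-.0095,.105)),proj("scene",P(x,.2388,.1175)))
print("tcp proj",proj("scene",ctrl.get_obs()['tcp_pos']))
```

```text
S3
[]
[[294 150 133 118  88  91  98 147 229 249]
 [295 234 135  70  52  63  86  93 139 222]
 [296 247 141  57  38  56  83  75  93 187]
 [297 248 192 105  53  59  85  83 108 194]
 [298 251 236 150 119 108 105 149 211 234]
 [299 251 251 244 241 199 155 231 252 250]
 [300 251 252 253 254 240 178 242 253 252]
 [301 252 249 219 213 200 152 200 228 249]
 [302 227 180 122 116 116  89 116 161 199]
 [303 153  92  60  44  43  42  45  78 113]
 [304 101  71  40  20  23  19  17  29  60]
 [305 137  83  47  18  24  18  19  36  59]
 [306 161  88  84  75  59  61  71  76  84]
 [307 231 158 150 143 142 143 141 139 146]
 [308 250 240 212 172 161 162 165 177 214]
 [309 251 250 249 245 245 245 245 245 249]
 [310 249 251 253 252 250 249 249 249 252]
 [311 251 250 234 191 164 159 163 190 239]
 [312 250 237 165  82  57  54  61  93 172]
 [313 247 182  96  43  38  38  33  49 112]
 [314 245 157 110  61  48  37  37  53 107]
 [315 250 229 149 130 106  70  87 112 168]
 [316 250 250 236 209 146 118 150 203 245]
 [317 250 251 251 248 243 243 245 249 252]]
S4
[]
[[294 252 249 223 166 146 117 151 229 249]
 [295 249 19
[... 561 characters left out ...]
115 101 100  99  98 102 117]
 [309 142 135 137 133 132 132 133 131 136]
 [310 139 140 141 134 132 128 130 133 140]
 [311 141 134 111  88  80  71  80  92 121]
 [312 135 122  79  39  31  28  29  46  80]
 [313 134 113  58  24  29  23  25  24  52]
 [314 136 112  72  42  31  17  23  28  61]
 [315 138 127  99  75  67  54  55  58  89]
 [316 142 137 131 117 110  99 104 113 127]
 [317 141 139 139 136 135 131 132 132 139]]
[(203, array([365.73, 299.22]), array([359, 289,  14,  20]))]
0.425 [363.46475825 303.98213382] [363.59863681 294.83595614]
0.43 [366.36045723 304.04857087] [366.48956469 294.90197588]
0.435 [369.2563514  304.11501239] [369.3806871  294.96800006]
tcp proj [371.92318861 243.94787187]
```

```bash
python3 -m handwheel '{"xyz":[[-0.3,-0.15,3],[0,0,3],[0,0,3],[0,0,2.5],[0,0,1.9],[0,0,0],[0,0,0],[0,0,0]],"dr":[[0,0,0],[0,0,0],[0,0,0],[0,0,0],[0,0,0],[0,0,0],[0,0,0],[0,0,0]],"jaw":[-1,-1,-1,-1,-1,-1,0,0.1]}' 70
python3 -m handwheel '{"xyz":[[0,0,0],[0,0,0],[0,0,0],[0,0,0],[0,0,0],[0,0,0],[0,0,0],[0,0,0]],"dr":[[0,0,0],[0,0,0],[0,0,0],[0,0,0],[0,0,0],[0,0,0],[0,0,0],[0,0,0]],"jaw":[0.2,0.3,0.4,0.6,0.8,1,1,1]}' 70
```

```text
time_s: 9.35
tcp_pos: [0.4215, -0.2556, 0.0874]
tool_rot: [0.965, 0.261, 0.001, 0.0]
wrist_force: [0.4, -0.2, 0.5]
gripper_width: 0.059
finger_force: 0.0
time_s: 10.15
tcp_pos: [0.4207, -0.2552, 0.0869]
tool_rot: [0.965, 0.26, 0.0, -0.0]
wrist_force: [-5.3, 6.0, 16.5]
gripper_width: 0.0229
finger_force: 67.8
```

```bash
python3 -m handwheel '{"xyz":[[0,-0.05,-0.1],[-0.3,0,0],[-0.4,0,0],[-0.4,0,0],[-0.4,0,0],[-0.3,0,0],[0,0,0],[0,0,0]],"dr":[[0,0,0],[0,0,0],[0,0,0],[0,0,0],[0,0,0],[0,0,0],[0,0,0],[0,0,0]],"jaw":[1,1,1,1,1,1,1,1]}'
python3 -m handwheel '{"xyz":[[-0.1,0,0],[-0.1,0,0],[0,0,0]],"dr":[[0,0,0],[0,0,0],[0,0,0]],"jaw":[1,1,1]}'
python3 - <<'E'
from m import *
print(sc(ctrl.get_obs()['tcp_pos']), sc(np.array([.4207,-.2552])),sc(np.array(ctrl.get_obs()['wrist_force'])))
E
```

```text
time_s: 10.95
tcp_pos: [0.4057, -0.2638, 0.0872]
tool_rot: [0.965, 0.261, 0.0, 0.0]
wrist_force: [9.2, 0.8, -13.0]
gripper_width: 0.0225
finger_force: 71.5
time_s: 11.25
tcp_pos: [0.404, -0.2647, 0.0872]
tool_rot: [0.965, 0.261, 0.0, 0.0]
wrist_force: [9.5, 0.7, -14.3]
gripper_width: 0.0224
finger_force: 71.4
[0.4305 0.219 ] [0.4305 0.2382] [4.051  8.5723]
```

```bash
python3 -m handwheel '{"xyz":[[-0.1,0,0.05],[-0.1,0,0],[0,0,0],[0,0,0]],"dr":[[0,0,0],[0,0,0],[0,0,0],[0,0,0]],"jaw":[1,1,1,1]}'
python3 - <<'E'
from m import *
o=ctrl.get_obs();print(sc(o['tcp_pos']),sc(np.array(o['wrist_force'])))
E
```

```text
time_s: 11.65
tcp_pos: [0.4033, -0.2652, 0.0871]
tool_rot: [0.965, 0.261, 0.001, 0.0]
wrist_force: [12.7, 7.5, -4.9]
gripper_width: 0.0227
finger_force: 72.4
[0.4306 0.2181] [-0.2545 14.7473]
```

Run:
```python
from m import *
S=ctrl.camera("scene"); T=ctrl.camera("top")
print(S[299:317,339:345].mean(2).astype(int)[:,2])
c=cv2.hconcat([cv2.resize(S[230:340,310:420],(400,400),interpolation=2),cv2.resize(T[190:300,320:430],(400,400),interpolation=2)]); cv2.imwrite("pics/c6.png",c[:,:,::-1])
o=ctrl.get_obs();print(o['time_s'],sc(o['tcp_pos']),sc(np.array(o['wrist_force'])))
```

```text
[210 245 205 118  48  20  19  61 146 167 250 253 170  62  35  43  75 109]
11.75 [0.4306 0.2181] [ 0.029  14.4295]
```

View pics/c6.png

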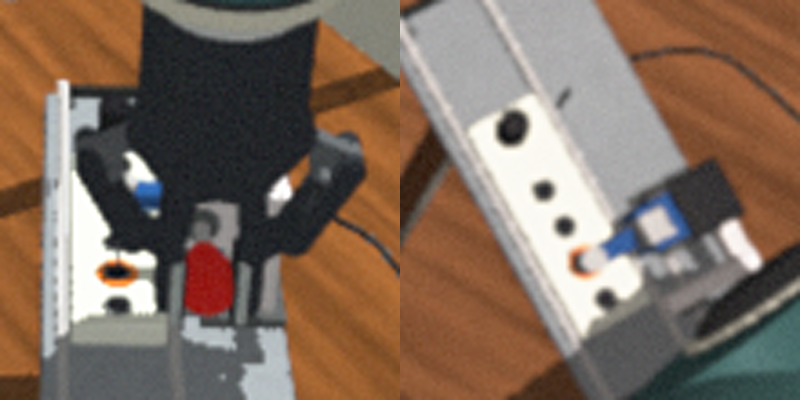

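The red drum is back at its stop with its neck showing (crop (210,275)), held between both fingers. The ring hasn't moved from under the needle, so I'm handing the job in.

```bash
python3 -c "
from station import ctrl;print(ctrl.finish_job())"
```

```text
the job is handed in; nothing more can be done
None
```

The job is handed in: the orange-ringed well is centred under the needle to about 1 mm by the camera measurements, and the lock pin is pulled fully back to its stop (about 20 mm) and still held there.

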